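Socket lid spring check

ROBOT

A 6-joint arm with a two-finger parallel gripper is mounted at the origin on the work surface. World frame = base frame: x ahead of the robot, y to its left, z up, the work surface at z = 0. Lengths are in m, angles in rad, forces in N, time in s.
With the tool pointing down it reaches from about 0.3 to 0.875 m from the base axis. Payload 6.4 kg.
Tool frame: the origin (TCP) lies at the very end of the fingers, on their centre line; the grasp point (between the pads) lies 19 mm behind it; z points along the fingers, y is the line along which they close (so a half turn about z gives the same grasp; the last joint's range is limited). The gripper opens to 85 mm and grips with 20 to 120 N. Pads are 22 mm wide; open, the fingers measure 114 mm over their backs; the gripper's body (76 mm by 85 mm) begins 54 mm behind the grasp point. The pads swing forward as they close: fully open they stand 13 mm farther back than shut.
Start: joints at [1.091, 0.181, 1.607, -0, 1.354, -0.206], TCP at [0.155, 0.554, 0.203] pointing down, gripper open.
Joint ranges: [-2.99, 2.99], [-0.89, 2.07], [0.3, 2.58], [-1.14, 4.28], [0, 2.63], [-3.12, 3.12]. Speed limits (rad/s): [2.57, 2.57, 3.01, 3.14, 3.14, 3.14].

INTERFACE

Orientations are given as a unit quaternion [w, x, y, z].
In Python, from bench import ctrl, camera, calibration, order, outline_of gives the robot as it stands.
- The arm moves only by the tool move_arm, never from a script. Its argument "series" is a list that holds one entry, the list of rows, each a list of 5 numbers: the opening, from 0 (shut) to 1 (fully open), then the shift along the tool's x, y, z in mm, then the turn about the tool's z in rad. A call has exactly 10 rows; each row is the pose to reach, as a shift and turn from the pose commanded when the call began, along the tool's axes at that moment; what a row does not reach only later rows make up. A row lasts 1/12 s, in which the tool goes at most 41.7 mm and 7.16 degrees, less where a joint would pass 70% of its speed; a pose out of reach is approached as far as the arm can. A call with a gripper value outside its range is refused whole. The fingers move at their own pace and stop on an object; the grip force is fixed at half the most. Time passes only in rows, so rows that repeat a pose let the fingers close, or fill a call up. It gives the time, the measured TCP pose, the force, the opening and the grip force at its end, in the units of the state.
- ctrl.get_obs(): the state, without advancing time (a new reading comes with each control period).
- camera(name): name is "scene" or "top"; returns (picture, depth): 400x640x3 uint8, blue, green, red; 400x640 float32, m along the optical axis (not along the pixel's ray), 0 where there is no reading.
- calibration(name): a dict with "intrinsics" (3x3 intrinsics, pixels), "rvec" (rotation vector, rad) and "tvec" (3), from world to camera coordinates, as OpenCV has them. Camera axes: x right, y down, z forward; pixel columns grow to the right and rows downward; lengths in m; the calibration is good to about 2 mm. A picture is of the moment at which its call begins. calibration takes no time and is no camera call.
- order.hand_in(): hands the job in; it is judged then, once.
Trained networks look in the newest picture that a camera, given by its name, has taken for a name from the list of things; names that differ only in an ending like _2 or _b are one class to them, and where a whole thing is asked for, a point or a joint stands for the part that bears it (a point fixed in the world has none). Each returns a list of dicts, best first, with "conf" (0 to 1); they miss things now and then, are a little off and sometimes report something else, mostly with a low value. They report only what shows in the picture. A call takes as long as a camera call. They do not tell look-alikes from the thing itself.
- outline_of(target, camera): "region" (400x640 bool, what is visible of it) and "bbox" ([centre column, centre row, width, height] in pixels, round what is visible of it).
The state is a dict: "time_s": time; "q": joint angles; "dq": joint speeds; "joint_efforts": joint torques, N m; "eef_pos": TCP position; "eef_rot": TCP orientation; "wrist_force": force on the tool from outside, world axes, zero at the start; "torque": the same for the moment, N m; "opening": opening from 0.0 (shut) to 1.0 (fully open); "grasp_force": force on a finger pad.
Only numpy, scipy, OpenCV 4.12 (cv2) and the standard library are available. Lean on these libraries where they do the work, as an engineer would, in place of code of your own. Each camera call takes 0.05 s, during which the arm holds its last target. There are 200 camera calls.

TASK

I am checking the lid spring of the panel socket in the jig. Swing the jig's keeper bar fully shut across the socket's flange until it snaps into its catch, then lift the socket's sprung lid by its tab until the lid is in line with the pointer on the quadrant, and finish while still holding it there with the gripper so that I can take the reading. Leave the pointer as set, keep the socket seated in the jig, and do not disturb the other things on the bench.

Things in the scene. Friction and masses are not known exactly. Their poses are not given: they have to be found in the camera images.
- jig: Inspection jig, fixed to the bench. Origin: under the centre of its base plate, at bench height; z up; -x is the tab side of the socket, +y the quadrant side. Base plate 170 (x) x 180 (y) x 12 mm, four pillars, aluminium deck 130 x 144 mm, its top 52 mm above the bench, with a square opening in which the socket sits. On the deck: keeper bar at the -x side, quadrant at the +y side.
- jig_nest (a point): The socket's seat: middle of the opening at the deck's top, jig x 0, y 0, 52 mm above the bench.
- quadrant (a point): Centre of the quadrant, on the lid's hinge axis: jig x +40, y +58, 98 mm above the bench. The quadrant is a thin upright aluminium plate (jig y 56 to 61 mm) of radius 62 mm about this point, on the tab side of it and above it (top 160 mm above the bench), with engraved lines every 5 degrees from level up.
- keeper_pivot (a point): Upright pivot pin of the keeper bar, at the bar's top, jig x -41, y +52, 67 mm above the bench. The steel bar is 14 mm wide, 8 mm thick and reaches 136 mm from here, 8 mm past the axis of the knob.
- catch_ball (a point): Sprung steel ball (12 mm diameter) of the keeper's catch, on a low block on the deck at jig x -53, y -58; its top stands 61 mm above the bench, 2 mm higher than the underside of the bar, and springs down as the bar rides over it.
- keeper_knob (a point): Upright round black knob on the free end of the keeper bar: 16 mm diameter, 30 mm tall, standing on the bar. This point is on its axis, 20 mm above the bar's top, 10 mm below the knob's top, 87 mm above the bench. It moves in a level arc of 128 mm radius about the pivot; with the bar shut it is at jig x -41, y -76 mm.
- keeper_angle (a joint): Swing of the keeper bar in rad. 0 = shut against its stop, across the socket's flange at the tab side; grows as the free end swings out to jig -x (clockwise seen from above), up to 1.5. Slight friction, stays where left. Over the last 0.2 rad it rides over the catch ball (about 5 N at the knob to start); at the stop the ball snaps up behind the bar.
- pointer: Settable pointer of the quadrant: dark steel arm 55 mm long, 7 mm high, 4 mm thick, on the quadrant's inner face (jig y 53 mm), turning about the lid's hinge axis, clamped stiff. Origin on that axis; its -x axis points along the arm to the tip. It marks the wanted lid angle: do not push it. 15 mm lie between it and the side of the lid.
- pointer_tip (a point): Tip of the pointer, 55 mm from the hinge axis.
- pointer_angle (a joint): Angle of the pointer above level, in rad, same zero and sense as lid_angle (0.5 to 0.85, differs from start to start).
- socket: Grey panel socket, loose in the jig's opening. Origin: centre of the underside of its flange, on the deck, 52 mm above the bench; axes as the jig's. Flange 84 x 84 x 6 mm, round collar 64 mm diameter, 40 mm high above the deck. About 0.3 kg. Unless the keeper bar is shut, lifting the lid pulls the socket up out of its seat.
- lid: Sprung lid of the socket. Origin: on its hinge axis, midway along it, at jig x +40, y 0, 98 mm above the bench; y along the hinge axis, -x from the hinge to the tab, z out of the lid's top. Round, 72 mm diameter, 10 mm thick, its rim 76 mm from the hinge axis at the middle, where the tab begins.
- lid_tab (a point): The lid's lifting tab: 28 mm wide (along the hinge axis, two flat parallel sides), 8 mm thick, sticking out 26 mm beyond the round lid, from 76 to 102 mm from the hinge axis. This point is mid-width and mid-thickness, 91 mm from the hinge axis, 98 mm above the bench when shut. The shut keeper bar's top lies 31 mm below it.
- lid_angle (a joint): Opening angle of the lid in rad: 0 = shut and level, grows as the tab rises, at most 1.8. A spring pulls it shut (about 0.18 N m at 0, growing 0.15 N m per rad: 2 to 3.5 N at the tab); let go, it snaps shut.
- screwdriver: Red screwdriver, 190 mm long, 26 mm thick, beside the jig; loose bystander, leave it where it lies
- socket_insert: Flush socket insert, cream, 71 x 71 x 34 mm, beside the jig; loose bystander, leave it where it lies
- switch_insert: Flush double switch insert, cream, 71 x 71 x 36 mm; loose bystander, leave it where it lies
- tape_roll: Roll of black tape, 68 mm diameter, 19 mm high; loose bystander, leave it where it lies
- plug: Black mains plug, 40 mm thick, 55 mm long; loose bystander, leave it where it lies
- multimeter: Dark multimeter, 180 x 86 x 42 mm; loose bystander, leave it where it lies
- pliers: Pliers with red handles, 190 mm long; loose bystander, leave it where it lies
Things that resemble listed ones, but are neither listed nor needed, are in the scene too. Leave any pink look-alike of the socket alone.

How it is judged:
By the outcome, as a careful person would: the job done as asked, in the order asked, and still so for the second after the job is handed in, while the arm keeps its last pose, push and grip.
It also fails if it takes over 42 s, if anything falls off the work surface, if the arm or the gripper's body presses on something with over 40 N, if the wrist force passes 120 N, or if a joint passes its speed limit or range.

## Working session

There is one attempt and no reset: what is moved stays moved. The work goes in short steps, Python scripts to look and compute and a tool call to move; the robot and the scene stay as the last step left them, time stands still between calls to the robot, and variables do not carry over. Pictures are saved under pics/ and viewed, at most 10 in all, crops included, and the job is handed in when it is done.

Besides the shell and the picture viewer there is one more tool, called after "Request:" as name([rows], argument=value, ...), one row to a line, values as JSON. move_arm: Moves the arm, as the interface text tells. Its arguments: {"type":"object","properties":{"series":{"type":"array","items":{"type":"array","items":{"type":"array","items":{"type":"number"}}}}},"required":["series"]}

```bash
ls; mkdir -p pics; python3 - <<'E'
from bench import ctrl,camera,calibration,order,outline_of
import cv2,numpy as np
for n in("scene","top"):
    p,d=camera(n); cv2.imwrite(f"pics/{n}0.png",p); np.save(f"pics/{n}0.npy",d)
    print(n,calibration(n))
    for t in("jig","socket","lid","keeper_knob","pointer","lid_tab"):
        print(t,[(round(r["conf"],2),[round(float(v)) for v in r["bbox"]]) for r in outline_of(t,n)])
print(ctrl.get_obs())
E
```

```text
pics
scene {'intrinsics': array([[399.29906748,   0.        , 320.16144588],
       [  0.        , 399.29906748, 192.69129352],
       [  0.        ,   0.        ,   1.        ]]), 'rvec': array([ 0.87970157,  2.54210017, -1.04165224]), 'tvec': array([ 0.46899985, -0.19068079,  1.4003631 ])}
jig [(0.71, [339, 214, 82, 90])]
socket [(0.91, [373, 160, 32, 32]), (0.69, [334, 208, 39, 40])]
lid [(0.79, [339, 203, 24, 31]), (0.7, [372, 154, 32, 19]), (0.5, [338, 213, 84, 89])]
keeper_knob [(0.72, [348, 189, 30, 44]), (0.64, [302, 131, 50, 13])]
pointer []
lid_tab [(0.96, [373, 152, 31, 18]), (0.68, [338, 204, 27, 32]), (0.55, [347, 188, 32, 40]), (0.3, [335, 214, 85, 91])]
top {'intrinsics': array([[371.56642301,   0.        , 317.89054223],
       [  0.        , 371.56642301, 203.54309814],
       [  0.        ,   0.        ,   1.        ]]), 'rvec': array([ 2.15089722, -2.15322797,  0.11519771]), 'tvec': array([-0.01306557,  0.60260628,  1.00017139])}
jig [(0.2, [339, 175, 34, 28]), (0.17, [297, 210, 82, 83])]
socket [(0.8, [296, 210, 41, 39]), (0.78, [337, 302, 34, 45]), (0.67, [172, 2
[... 335 characters left out ...]
': 0.7, 'q': array([ 1.09068864e+00,  1.80775207e-01,  1.60697767e+00,  7.98954313e-06,
        1.35380021e+00, -2.06294164e-01]), 'dq': array([ 1.26271033e-04, -7.18832461e-04, -7.24598570e-04, -1.55654218e-05,
       -1.19382906e-03,  8.51629093e-06]), 'joint_efforts': array([ 8.86722955e-04, -4.44698668e+01, -3.51627338e+01, -1.94536360e-04,
        5.70931425e-04, -8.98000565e-06]), 'eef_pos': array([0.15547363, 0.55361183, 0.20341322]), 'eef_rot': array([2.98369435e-06, 1.36480328e-01, 9.90642781e-01, 1.99427542e-05]), 'wrist_force': array([-0.46983229,  0.13525993, -0.00415262]), 'torque': array([-0.00914898,  0.0115625 , -0.01391577]), 'grasp_force': 0.0, 'opening': 1.003851856612927}
```

```bash
python3 - <<'E'
import cv2
p=cv2.imread("pics/top0.png");s=cv2.imread("pics/scene0.png")
a=cv2.resize(p[140:340,220:380],None,fx=3,fy=3,interpolation=2)
b=cv2.resize(s[110:310,260:420],None,fx=3,fy=3,interpolation=2)
cv2.imwrite("pics/crop1.png",cv2.hconcat([a[:,:400],b[:,:400]]) if 0 else cv2.resize(cv2.hconcat([a,b]),(800,500)))
E
```

```text
(no output)
```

View pics/top0.png

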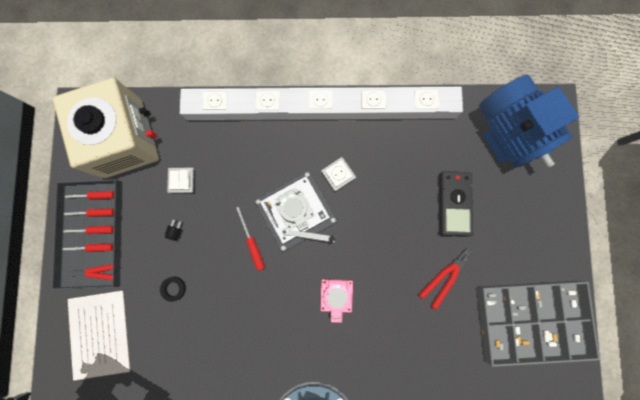

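View pics/crop1.png

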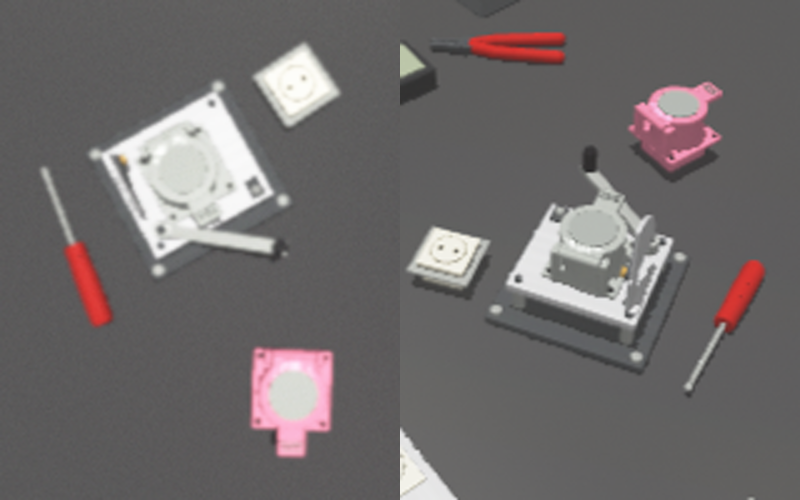

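Two sockets show. The grey one in the jig, at top (295,210), has the lid, quadrant and keeper bar, so it is the one meant. The pink one at (337,300) is the look-alike. The keeper bar is partly open, with its knob at about top (332,239). Next I'll measure the jig pose and look closely at the quadrant.

```bash
cat > h.py <<'E'
import cv2,numpy as np
from bench import ctrl,camera,calibration,order,outline_of
def cal(n):
    c=calibration(n); R,_=cv2.Rodrigues(c["rvec"]); return c["intrinsics"],R,c["tvec"]
def cloud(n,d):
    K,R,t=cal(n); v,u=np.mgrid[:d.shape[0],:d.shape[1]]
    P=np.stack([(u-K[0,2])/K[0,0]*d,(v-K[1,2])/K[1,1]*d,d],-1)
    return (P-t)@R
def proj(n,P):
    c=calibration(n); return cv2.projectPoints(np.asarray(P,float).reshape(-1,1,3),c["rvec"],c["tvec"],c["intrinsics"],None)[0][:,0]
E
python3 - <<'E'
from h import *
for n,(u0,v0,u1,v1) in (("top",(240,160,350,265)),("scene",(290,160,390,265))):
    K,R,t=cal(n); print(n,"cam pos",-R.T@t)
    d=np.load(f"pics/{n}0.npy"); W=cloud(n,d); p=cv2.imread(f"pics/{n}0.png")
    m=np.zeros(d.shape,bool); m[v0:v1,u0:u1]=1; m&=d>0
    z=W[...,2]; print("bench z",np.median(W[m&(abs(z)<.006)][:,2]))
    for lo,hi in((.047,.0565),(.007,.017)):
        mm=m&(z>lo)&(z<hi); 
        nn,l,s,c=cv2.connectedComponentsWithStats(mm.astype(np.uint8)); k=1+np.argmax(s[1:,4]); q=W[l==k]
        r=cv2.minAreaRect((q[:,:2]*1000).astype(np.float32)); print(lo,len(q),r,np.median(q[:,2]))
    h=m&(z>.06); print("max z",z[m].max())
p=cv2.imread("pics/top0.png")[165:255,250:345]; s=cv2.imread("pics/scene0.png")[165:255,295:390]
cv2.imwrite("pics/crop2.png",cv2.resize(cv2.hconcat([p,s]),(800,380),interpolation=cv2.INTER_CUBIC))
E
```

```text
top cam pos [ 0.47713126 -0.02853226  1.06544804]
bench z 0.0014766643258766138
0.047 1029 ((585.3629150390625, 52.3062744140625), (130.25344848632812, 144.00009155273438), 29.263051986694336) 0.0534459433661842
0.007 1100 ((584.5148315429688, 51.738380432128906), (173.62887573242188, 180.02142333984375), 29.05606460571289) 0.013319925537401725
max z 0.16368418924748643
scene cam pos [1.0680797  0.58399679 0.85760734]
bench z -0.00025909823838995386
0.047 921 ((584.3883666992188, 52.127845764160156), (134.94627380371094, 145.5428466796875), 28.895240783691406) 0.051724973368332726
0.007 1193 ((584.5213623046875, 52.943878173828125), (172.17123413085938, 179.93743896484375), 29.024532318115234) 0.011728823843418624
max z 0.16196969166525504
```

View pics/crop2.png

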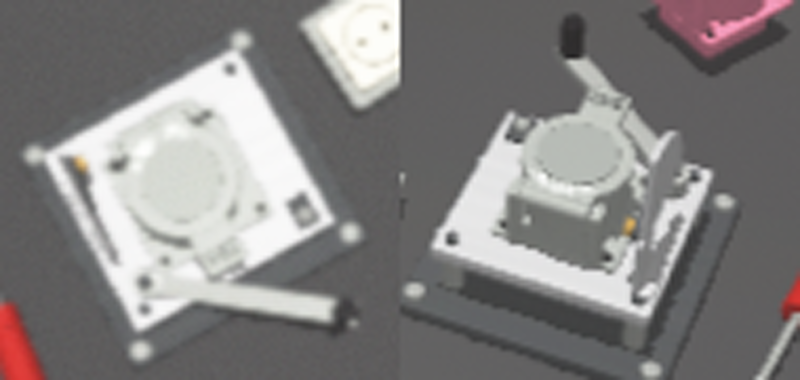

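```bash
cat >> h.py <<'E'
Y=np.deg2rad(29.05); JR=np.array([[np.cos(Y),-np.sin(Y),0],[np.sin(Y),np.cos(Y),0],[0,0,1]]); JO=np.array([.5848,.0523,0])
def toj(W): return (W-JO)@JR
def tow(J): return JO+np.asarray(J)@JR.T
E
python3 - <<'E'
from h import *
ps=[];ds=[]
for i in range(6):
    p,d=camera("top"); ps.append(p.astype(float)); ds.append(d)
D=np.median(ds,0); print("depth noise",np.std(ds,0)[180:240,270:330].mean())
P=np.mean(ps,0); J=toj(cloud("top",D)); J[...,2]-=.0015
np.save("pics/D.npy",D); np.save("pics/P.npy",P)
m=(D>0)&(J[...,1]>.046)&(J[...,1]<.066)&(J[...,2]>.075)&(abs(J[...,0])<.08)
for v,u in sorted(zip(*np.nonzero(m)),key=lambda a:J[a[0],a[1],0]): print(u,v,(J[v,u]*1000).round(1),P[v,u].round())
for n in("top","scene"):
    d=D if n=="top" else np.load("pics/scene0.npy"); j=toj(cloud(n,d))
    m=(d>0)&(j[...,2]>.072)&(j[...,2]<.1)&(j[...,0]<-.05)&(j[...,1]<-.02)&(abs(j[...,0])<.2)&(j[...,1]>-.13)
    q=j[m]; print(n,len(q),(q.mean(0)*1000).round(1),(q.min(0)*1000).round(1),(q.max(0)*1000).round(1))
    m=(d>0)&(j[...,2]>.06)&(j[...,2]<.071)&(j[...,0]<-.048)&(j[...,1]>-.13)&(abs(j[...,0])<.2)&(j[...,1]<.07)
    q=j[m][:,:2]*1000; l=cv2.fitLine(q.astype(np.float32),2,0,.01,.01).ravel(); print("bar",len(q),l, np.arctan2(-l[0]*np.sign(-l[1]),abs(l[1])))
c=cv2.resize(P.astype(np.uint8)[185:240,255:300],(490,600),interpolation=cv2.INTER_NEAREST); cv2.imwrite("pics/crop3.png",c)
E
```

```text
depth noise 0.011276942
277 225 [-21.5  56.6 102.5] [160. 160. 161.]
276 225 [-21.1  58.3 109.6] [153. 153. 154.]
276 224 [-19.5  56.6 115.7] [152. 153. 153.]
277 224 [-18.7  55.7  98.4] [173. 173. 173.]
275 224 [-18.5  58.7 117.4] [178. 178. 178.]
275 223 [-16.9  57.1 123. ] [167. 167. 168.]
276 223 [-16.4  55.9 108.6] [166. 166. 168.]
274 223 [-16.   59.1 125.1] [184. 184. 185.]
275 222 [-14.7  55.9 122.9] [163. 164. 164.]
274 222 [-14.2  57.6 129. ] [176. 176. 176.]
273 222 [-13.2  59.7 130.7] [202. 202. 203.]
274 221 [-12.4  56.1 132.3] [161. 161. 161.]
273 221 [-11.3  58.2 133.3] [188. 188. 189.]
275 221 [-10.   56.1 103.6] [160. 161. 160.]
273 220 [ -9.5  56.8 136.1] [176. 176. 177.]
272 220 [ -8.3  59.  136.8] [196. 196. 197.]
274 220 [ -8.1  56.2 116.6] [152. 152. 152.]
273 219 [ -6.7  56.  131.8] [159. 159. 160.]
272 219 [ -6.5  57.6 139.4] [189. 190. 190.]
271 219 [ -5.3  59.7 139.4] [216. 216. 217.]
272 218 [ -4.6  56.2 141.5] [176. 175. 177.]
274 219 [ -3.7  56.2 100.4] [158. 158. 158.]
271 218 [ -3.4  58.4 141.6] [217. 217. 218.]
273 218 [ -2.   56.2 113.9] [145. 145. 14
[... 3985 characters left out ...]
0. 120.]
266 203 [ 42.6  54.3 105.6] [113. 114. 115.]
268 202 [ 42.9  48.7 102.9] [148. 186. 211.]
265 203 [ 43.4  56.4 108.1] [138. 138. 139.]
267 202 [ 44.4  51.1 101.2] [142. 157. 169.]
264 202 [ 44.5  56.4 121.1] [178. 178. 178.]
266 202 [ 45.1  53.1 104.5] [142. 144. 146.]
265 202 [48.7 56.4 91.9] [154. 154. 154.]
264 201 [51.4 57.  97. ] [218. 218. 218.]
263 201 [52.6 59.3 97.4] [225. 224. 224.]
top 29 [-119.7  -49.4   97.4] [-126.7  -56.5   77.8] [-113.   -42.4   99.5]
bar 230 [  0.55030864   0.8349613  -80.67614     -3.1669383 ] 0.58273387
scene 47 [-117.2  -47.3   87.9] [-126.8  -57.2   72.7] [-111.5  -40.7   98.4]
bar 111 [  0.5813195   0.8136754 -86.652596   -8.82469  ] 0.62034947
```

View pics/crop3.png

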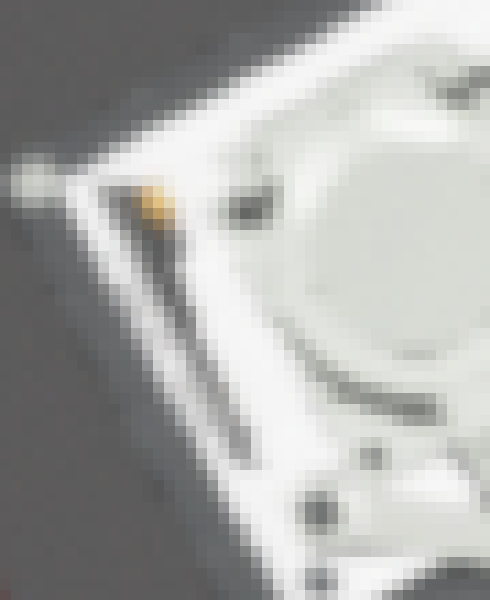

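Request:
move_arm([
  [[0, -481, -504, 0, -0.781], [0, -481, -504, 0, -0.781], [0, -481, -504, 0, -0.781], [0, -481, -504, 0, -0.781], [0, -481, -504, 0, -0.781], [0, -481, -504, 0, -0.781], [0, -481, -504, 0, -0.781], [0, -481, -504, 0, -0.781], [0, -481, -504, 0, -0.781], [0, -481, -504, 0, -0.781]],
])

```text
time_s: 1.83
eef_pos: [0.3383, 0.2103, 0.204]
eef_rot: [0.001, -0.251, 0.968, 0.0]
wrist_force: [1.7, 0.6, 0.6]
opening: 0.001
grasp_force: 0.0
```

```bash
cat > st.py <<'E'
from h import *
from scipy.spatial.transform import Rotation as Ro
import sys
def st():
    o=ctrl.get_obs(); q=o["eef_rot"]; R=Ro.from_quat([q[1],q[2],q[3],q[0]]).as_matrix()
    print("t",round(o["time_s"],2),"jig mm",(toj(o["eef_pos"])*1000).round(1),"yaw y",round(np.degrees(np.arctan2(R[1,1],R[0,1])),2),"tilt",(R[:,2]).round(3),"F jig",(o["wrist_force"]@JR).round(1),"open",round(o["opening"],3),"grip",round(o["grasp_force"],1))
    return o,R
def go(x,y,z):
    o,R=st(); d=tow(np.array([x,y,z])/1000)-o["eef_pos"]; print("tool shift mm",(R.T@d*1000).round(1),"turn",round(-(119.05-np.degrees(np.arctan2(R[1,1],R[0,1])))*np.pi/180,3))
if __name__=="__main__":
    go(*map(float,sys.argv[1:])) if len(sys.argv)>1 else st()
E
python3 st.py -145 -49 203
python3 - <<'E'
from h import *
D=np.load("pics/D.npy");J=toj(cloud("top",D))*1000;J[...,2]-=1.5;P=np.load("pics/P.npy").mean(2)
m=(J[...,1]>51)&(J[...,1]<55)&(J[...,2]>107)&(J[...,2]<139)&(J[...,0]<35)&(J[...,0]>5)&(P<125)
x,y,z=J[m].T;c=np.polyfit(x,z,1);print(len(x),c,np.arctan(-c[0]),"resid",np.std(z-np.polyval(c,x)))
# using the hinge point
for dz in(0,1):
  from scipy.optimize import least_squares
  r=least_squares(lambda a:(x-40)*np.sin(a[0])+(z-98-dz)*np.cos(a[0])-3.5,[.7]); print(r.x)
E
```

```text
t 1.83 jig mm [-138.7  257.8  204. ] yaw y 119.11 tilt [ 0.001  0.    -1.   ] F jig [ 1.7 -0.3  0.6] open 0.001 grip 0.0
tool shift mm [   6.6 -306.8    1.1] turn 0.001
14 [ -1.0370246 146.1757839] 0.803571984304859 resid 0.8149154188729391
[0.83515198]
[0.81644703]
```

Request:
move_arm([
  [[0, 6.6, -307, 0, 0], [0, 6.6, -307, 0, 0], [0, 6.6, -307, 0, 0], [0, 6.6, -307, 0, 0], [0, 6.6, -307, 0, 0], [0, 6.6, -307, 0, 0], [0, 6.6, -307, 0, 0], [0, 6.6, -307, 0, 0], [0, 6.6, -307, 0, 0], [0, 6.6, -307, 0, 0]],
])

```text
time_s: 2.67
eef_pos: [0.4809, -0.0598, 0.2033]
eef_rot: [-0.0, -0.25, 0.968, 0.001]
wrist_force: [-1.2, 0.4, 0.5]
opening: -0.002
grasp_force: 0.0
```

```bash
python3 st.py -145 -49 74
```

```text
t 2.67 jig mm [-145.3  -47.6  203.3] yaw y 118.95 tilt [-0.001  0.001 -1.   ] F jig [-0.9  0.9  0.5] open -0.002 grip 0.0
tool shift mm [ -0.3  -1.6 129.3] turn -0.002
```

Request:
move_arm([
  [[0, 0, -1, 40, 0], [0, 0, -1, 80, 0], [0, 0, -1, 110, 0], [0, 0, -1, 129, 0], [0, 0, -1, 129, 0], [0, 0, -1, 129, 0], [0, -2, -1, 129, 0], [0, -3, -1, 129, 0], [0, -4, -1, 129, 0], [0, -4, -1, 129, 0]],
])

```text
time_s: 3.5
eef_pos: [0.4864, -0.0587, 0.076]
eef_rot: [0.001, -0.251, 0.968, -0.001]
wrist_force: [0.7, -1.1, -0.2]
opening: -0.001
grasp_force: 0.0
```

```bash
python3 - <<'E'
from st import *
st()
for n in("scene","top"):
    p,d=camera(n); cv2.imwrite(f"pics/{n}1.png",p); j=toj(cloud(n,d))*1000
    globals()[n]=p
# arc waypoints: tool shift relative to the current tcp, finger centre kept at knob centre -20 in x
import numpy as np
for th in np.linspace(.66,0,11): print(round(th,3),(np.array([-41-128*np.sin(th)-20,52-128*np.cos(th)])).round(1))
cv2.imwrite("pics/crop4.png",cv2.resize(cv2.hconcat([top[170:290,260:380],scene[110:230,270:390]]),(800,400),interpolation=2))
E
```

```text
t 3.5 jig mm [-139.9  -49.2   76. ] yaw y 119.08 tilt [ 0.003 -0.001 -1.   ] F jig [ 0.1 -1.3 -0.2] open -0.001 grip 0.0
0.66 [-139.5  -49.1]
0.594 [-132.6  -54.1]
0.528 [-125.5  -58.6]
0.462 [-118.1  -62.6]
0.396 [-110.4  -66.1]
0.33 [-102.5  -69.1]
0.264 [-94.4 -71.6]
0.198 [-86.2 -73.5]
0.132 [-77.8 -74.9]
0.066 [-69.4 -75.7]
0.0 [-61. -76.]
```

View pics/crop4.png

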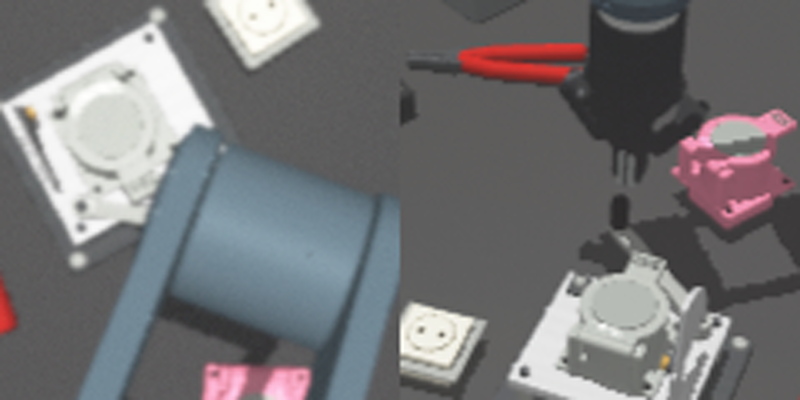

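Request:
move_arm([
  [[0, -4, -3, 2, 0], [0, -9, -6, 3, 0], [0, -14, -9, 3, 0], [0, -19, -12, 3, 0], [0, -24, -14.5, 3, 0], [0, -29, -16.5, 3, 0], [0, -34, -18.5, 3, 0], [0, -39, -20.5, 3, 0], [0, -45, -22, 3, 0], [0, -51, -23.7, 3, 0]],
])

```text
time_s: 4.43
eef_pos: [0.5418, -0.0543, 0.0716]
eef_rot: [-0.0, -0.251, 0.968, 0.0]
wrist_force: [-0.2, 0.3, -0.6]
opening: -0.003
grasp_force: 0.0
```

```bash
cat >> h.py <<'E'
def knob(tag=None):
    p,d=camera("scene"); j=toj(cloud("scene",d))*1000
    m=(d>0)&(j[...,2]>72)&(j[...,2]<99)&(j[...,0]<-25)&(j[...,0]>-140)&(j[...,1]<-30)&(j[...,1]>-100)&(p.max(2)<90)
    q=j[m]; print("dark pts",len(q),np.median(q,0).round(1),q.max(0).round(1),q.min(0).round(1))
    m=(d>0)&(j[...,2]>62)&(j[...,2]<70)&(j[...,1]<-18)&(j[...,1]>-85)&(j[...,0]<-20)&(p.mean(2)>110)
    print("bar pts",m.sum(),np.median(j[m],0).round(1)); return p
E
python3 -c "
from st import *
st();knob()"
```

```text
t 4.43 jig mm [-89.3 -72.4  71.6] yaw y 119.06 tilt [-0.  0. -1.] F jig [-0.   0.3 -0.6] open -0.003 grip 0.0
dark pts 49 [-116.1  -47.    88.9] [-109.3  -40.4   99. ] [-128.2  -55.5   73.1]
bar pts 3 [-236.8  -32.9   68.7]
```

```bash
python3 -c "
from st import *
p=knob()
cv2.imwrite('pics/crop5.png',cv2.resize(p[120:240,270:390],(600,600),interpolation=2))"
```

```text
dark pts 47 [-115.8  -47.3   89.1] [-111.5  -40.7   98.7] [-127.3  -55.8   72.2]
bar pts 4 [-236.7  -31.    66.4]
```

View pics/crop5.png

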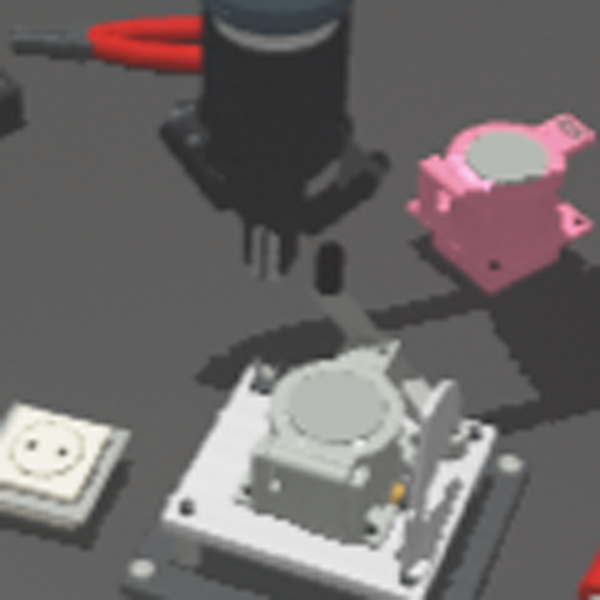

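The closed fingers slid past the knob on its -y side, and the knob hasn't moved. I'll cage it between half-open fingers instead, with the closing line along the swing.

Request:
move_arm([
  [[0, 0, 0, -40, 0], [0.4, 0, 0, -70, 0], [0.4, 30, 23, -70, 2.234], [0.4, 30, 23, -70, 2.234], [0.4, 30, 23, -70, 2.234], [0.4, 30, 23, -70, 2.234], [0.4, 30, 23, -70, 2.234], [0.4, 30, 23, -70, 2.234], [0.4, 30, 23, -70, 2.234], [0.4, 30, 23, -70, 2.234]],
])

```text
time_s: 5.37
eef_pos: [0.5036, -0.0489, 0.1416]
eef_rot: [-0.0, 0.247, 0.969, -0.0]
wrist_force: [0.3, -0.2, 0.4]
opening: 0.398
grasp_force: 0.0
```

Request:
move_arm([
  [[0.4, 0, 0, 0, 1.25], [0.4, 0, 0, 0, 1.25], [0.4, 0, 0, 0, 1.25], [0.4, 0, 0, 0, 1.25], [0.4, 0, 0, 0, 1.25], [0.4, 0, 0, 0, 1.25], [0.4, 0, 0, 0, 1.25], [0.4, 0, 0, 0, 1.25], [0.4, 0, 0, 0, 1.25], [0.4, 0, 0, 0, 1.25]],
])

```text
time_s: 6.2
eef_pos: [0.5036, -0.0489, 0.1416]
eef_rot: [-0.0, 0.767, 0.641, -0.0]
wrist_force: [0.1, 0.6, -0.5]
opening: 0.401
grasp_force: 0.0
```

```bash
python3 st.py -119.4 -49.1 72; python3 -c "
from h import *
knob()"
```

```text
t 6.2 jig mm [-120.1  -49.   141.6] yaw y -10.2 tilt [-0.  0. -1.] F jig [ 0.4  0.5 -0.5] open 0.401 grip 0.0
tool shift mm [ 0.4  0.6 69.6] turn -2.256
dark pts 47 [-115.2  -47.3   88.5] [-109.6  -40.6   98.6] [-126.9  -56.8   72.2]
bar pts 8 [-236.8  -29.9   66. ]
```

Request:
move_arm([
  [[0.4, 0, 0, 15, 0], [0.4, 0, 0, 30, 0], [0.4, 0, 0, 40, 0], [0.4, 0, 0, 50, 0], [0.4, 0, 0, 60, 0], [0.4, 0, 0, 68, 0], [0.4, 0, 0, 68, 0], [0.4, 0, 2, 68, 0], [0.4, 0, 4, 68, 0], [0.4, 0, 6, 68, 0]],
])

```text
time_s: 7.08
eef_pos: [0.5107, -0.0502, 0.0744]
eef_rot: [0.001, 0.765, 0.644, 0.0]
wrist_force: [0.4, 0.7, 1.2]
opening: 0.399
grasp_force: 0.0
```

```bash
python3 - <<'E'
from st import *
st(); knob()
o=ctrl.get_obs(); p=toj(o["eef_pos"])[:2]*1000; phi=np.deg2rad(-39.25)
ty=np.array([np.cos(phi),np.sin(phi)]); tx=np.array([-ty[1],ty[0]])
for th in (.66,.6,.54,.48,.42,.36,.3,.24,.18,.12,.08,.04,0,-.03):
    k=np.array([-41-128*np.sin(th),52-128*np.cos(th)])+9*np.array([np.cos(th),-np.sin(th)])
    print(th,(tx@(k-p)).round(1),(ty@(k-p)).round(1),"turn",round(-(-th-phi),3))
E
```

```text
t 7.08 jig mm [-114.6  -53.7   74.4] yaw y -9.84 tilt [ 0.001 -0.    -1.   ] F jig [0.7 0.4 1.2] open 0.399 grip 0.0
dark pts 49 [-116.4  -47.7   88. ] [-111.1  -40.6   98.7] [-127.2  -55.9   72.1]
bar pts 4 [-238.1  -33.5   65.5]
0.66 0.7 1.9 turn -0.025
0.6 1.7 9.6 turn -0.085
0.54 3.1 17.2 turn -0.145
0.48 5.0 24.6 turn -0.205
0.42 7.3 32.0 turn -0.265
0.36 10.1 39.2 turn -0.325
0.3 13.2 46.2 turn -0.385
0.24 16.8 53.0 turn -0.445
0.18 20.8 59.6 turn -0.505
0.12 25.2 65.9 turn -0.565
0.08 28.3 70.0 turn -0.605
0.04 31.6 73.9 turn -0.645
0 35.0 77.7 turn -0.685
-0.03 37.7 80.5 turn -0.715
```

Request:
move_arm([
  [[0.4, 0.7, 3, 0, -0.03], [0.4, 1.2, 7, 0, -0.06], [0.4, 2.0, 12, 0, -0.1], [0.4, 3.1, 17, 0, -0.145], [0.4, 4.2, 22, 0, -0.18], [0.4, 5.6, 27, 0, -0.22], [0.4, 7.3, 32, 0, -0.265], [0.4, 9.2, 37, 0, -0.305], [0.4, 11.2, 42, 0, -0.345], [0.4, 13.2, 46.2, 0, -0.385]],
])

```text
time_s: 7.97
eef_pos: [0.5584, -0.045, 0.0742]
eef_rot: [0.001, 0.627, 0.779, 0.0]
wrist_force: [-0.8, -0.2, 0.8]
opening: 0.4
grasp_force: 0.0
```

```bash
python3 - <<'E'
from st import *
o,R=st(); p=knob()
cv2.imwrite('pics/crop6.png',cv2.resize(p[120:240,270:390],(600,600),interpolation=2))
c=toj(o["eef_pos"])[:2]*1000; Rj=JR.T@R
for th in (.3,.24,.18,.12,.08,.04,0,-.03,-.06):
    k=np.array([-41-128*np.sin(th),52-128*np.cos(th)])+9*np.array([np.cos(th),-np.sin(th)])
    d=k-c; print(th,(Rj[:2,:2].T@d).round(1),"turn",round(th+np.arctan2(Rj[1,1],Rj[0,1]),3))
E
```

```text
t 7.97 jig mm [-70.3 -72.3  74.2] yaw y 12.32 tilt [ 0.001 -0.    -1.   ] F jig [-0.8  0.2  0.8] open 0.4 grip 0.0
dark pts 48 [-115.1  -47.2   90.2] [-110.9  -40.2   98. ] [-127.5  -56.    73.4]
bar pts 4 [-236.2  -31.3   65.9]
0.3 [-0.6  0.3] turn 0.008
0.24 [0.1 8. ] turn -0.052
0.18 [ 1.3 15.6] turn -0.112
0.12 [ 2.9 23.1] turn -0.172
0.08 [ 4.2 28.1] turn -0.212
0.04 [ 5.7 33. ] turn -0.252
0 [ 7.5 37.8] turn -0.292
-0.03 [ 8.9 41.4] turn -0.322
-0.06 [10.4 44.9] turn -0.352
```

View pics/crop6.png

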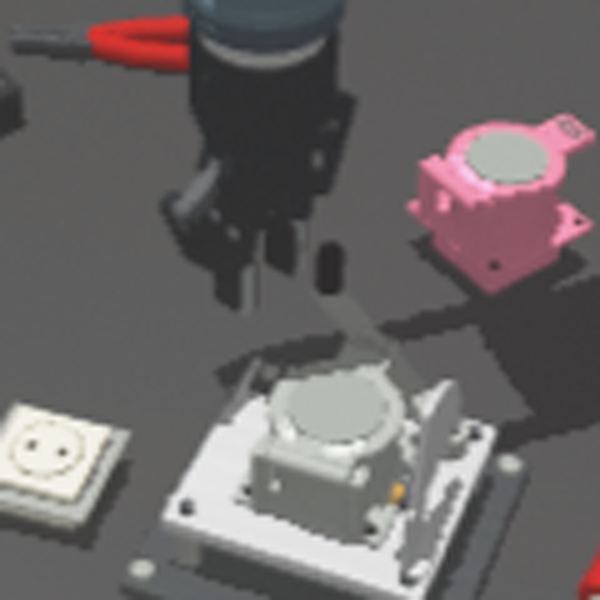

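```bash
python3 - <<'E'
from st import *
o,R=st(); print("proj tcp",proj("scene",[o["eef_pos"]]),"knob",proj("scene",[tow(np.array([-119.4,-49.1,87])/1e3)]))
p,d=camera("scene"); J=toj(cloud("scene",d))*1000
for v in range(155,188,3): print(v,[ (u,*J[v,u].round().astype(int)) for u in (315,318,320,326,328,336,338)])
t,dt=camera("top"); JT=toj(cloud("top",dt))*1000
m=(dt>0)&(JT[...,2]>76)&(JT[...,2]<101)&(JT[...,0]<-60)&(JT[...,0]>-140)&(JT[...,1]<-30)&(JT[...,1]>-100); print(m.sum(),np.median(JT[m],0) if m.any() else 0)
E
```

```text
t 8.02 jig mm [-69.6 -72.5  74.4] yaw y 12.45 tilt [ 0.002 -0.    -1.   ] F jig [ 0.2 -0.2  1.5] open 0.396 grip 0.0
proj tcp [[321.2877492  184.21581168]] knob [[335.54241982 172.14576744]]
155 [(315, np.int64(-31), np.int64(-75), np.int64(210)), (318, np.int64(-38), np.int64(-70), np.int64(206)), (320, np.int64(-45), np.int64(-67), np.int64(202)), (326, np.int64(-71), np.int64(-61), np.int64(184)), (328, np.int64(-80), np.int64(-59), np.int64(178)), (336, np.int64(-114), np.int64(-48), np.int64(156)), (338, np.int64(-288), np.int64(-102), np.int64(3))]
158 [(315, np.int64(-33), np.int64(-76), np.int64(198)), (318, np.int64(-39), np.int64(-70), np.int64(196)), (320, np.int64(-46), np.int64(-67), np.int64(191)), (326, np.int64(-93), np.int64(-69), np.int64(154)), (328, np.int64(-80), np.int64(-58), np.int64(168)), (336, np.int64(-276), np.int64(-104), np.int64(-1)), (338, np.int64(-278), np.int64(-98), np.int64(0))]
161 [(315, np.int64(-49), np.int64(-83), np.int64(173)), (318, np.int64(-54), np.int64(-76), np.int64(172)), (320, np.int64(-44), np.int64(-67), np.int64(183)), (326, np.
[... 2491 characters left out ...]
int64(-72), np.int64(105)), (320, np.int64(-152), np.int64(-110), np.int64(-4)), (326, np.int64(-154), np.int64(-91), np.int64(2)), (328, np.int64(-159), np.int64(-86), np.int64(-1)), (336, np.int64(-107), np.int64(-42), np.int64(62)), (338, np.int64(-104), np.int64(-35), np.int64(66))]
185 [(315, np.int64(-129), np.int64(-117), np.int64(1)), (318, np.int64(-132), np.int64(-109), np.int64(2)), (320, np.int64(-137), np.int64(-104), np.int64(-1)), (326, np.int64(-142), np.int64(-86), np.int64(1)), (328, np.int64(-145), np.int64(-80), np.int64(1)), (336, np.int64(-153), np.int64(-58), np.int64(2)), (338, np.int64(-101), np.int64(-33), np.int64(58))]
6 [-119.56540563  -43.6016672    97.48009408]
```

The depth image shows the fingertips at about z 103 mm, while the reported TCP is z 74. So the real tips are roughly 28 mm higher than reported, and both passes went over the knob. I'll go back above it and allow for that.

Request:
move_arm([
  [[0.4, 0, 0, -20, 0], [0.4, 0, 0, -35, 0], [0.4, 8, -54, -35, 0.373], [0.4, 8, -54, -35, 0.373], [0.4, 8, -54, -35, 0.373], [0.4, 8, -54, -35, 0.373], [0.4, 8, -54, -20, 0.373], [0.4, 8, -54, 0, 0.373], [0.4, 8, -54, 0, 0.373], [0.4, 8, -54, 0, 0.373]],
])

```text
time_s: 8.95
eef_pos: [0.5024, -0.0483, 0.073]
eef_rot: [-0.001, 0.761, 0.649, -0.001]
wrist_force: [0.9, -0.8, 0.0]
opening: 0.399
grasp_force: 0.0
```

```bash
cat >> h.py <<'E'
def tips(c,rad=45):
    p,d=camera("scene"); j=toj(cloud("scene",d))*1000
    m=(d>0)&(np.hypot(j[...,0]-c[0],j[...,1]-c[1])<rad)&(j[...,2]>55)&(j[...,2]<150)&(p.max(2)<125)
    n,l=cv2.connectedComponents(m.astype(np.uint8))
    for k in range(1,n):
        q=j[l==k]
        if len(q)>8: 
            i=q[:,2]<q[:,2].min()+6; print("blob",len(q),"lowest z",q[:,2].min().round(1),"xy there",np.median(q[i,:2],0).round(1),"top",q[:,2].max().round(1))
    return p
E
python3 - <<'E'
from st import *
o,R=st(); p=tips(toj(o["eef_pos"])*1000)
cv2.imwrite('pics/crop7.png',cv2.resize(p[120:220,280:380],(600,600),interpolation=2))
E
```

```text
t 8.95 jig mm [-120.9  -47.9   73. ] yaw y -9.05 tilt [-0.002  0.001 -1.   ] F jig [ 0.4 -1.1  0. ] open 0.399 grip 0.0
blob 99 lowest z 101.6 xy there [-135.8  -36.2] top 149.7
blob 191 lowest z 59.0 xy there [-106.8  -37. ] top 149.9
```

View pics/crop7.png

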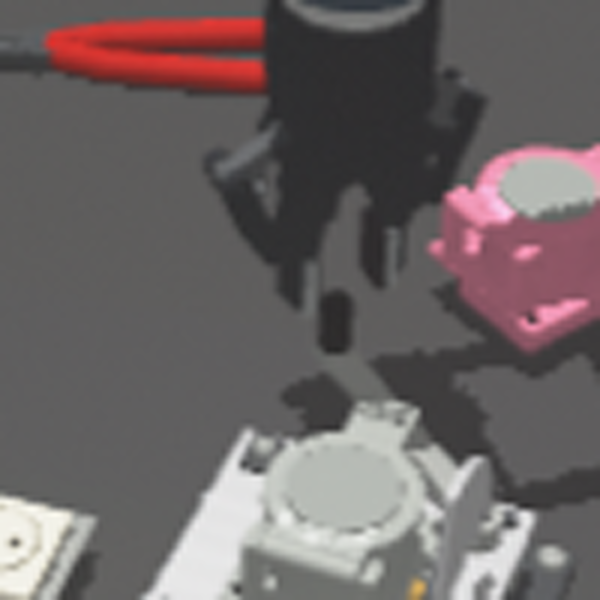

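Request:
move_arm([
  [[0.4, 0, 2, 3, 0], [0.4, 0, 2, 6, 0], [0.4, 0, 2, 10, 0], [0.4, 0, 2, 14, 0], [0.4, 0, 2, 18, 0], [0.4, 0, 2, 22, 0], [0.4, 0, 2, 26, 0], [0.4, 0, 2, 26, 0], [0.4, 0, 6, 26, 0], [0.4, 0, 10, 26, 0]],
])

```text
time_s: 9.83
eef_pos: [0.5132, -0.0502, 0.0477]
eef_rot: [0.0, 0.761, 0.648, -0.0]
wrist_force: [-1.5, -0.5, 0.1]
opening: 0.4
grasp_force: 0.4
```

```bash
cat >> st.py <<'E'
def arc(lead,ths):
    o,R=st(); c=toj(o["eef_pos"])[:2]*1000; Rj=JR.T@R
    for th in ths:
        k=np.array([-41-128*np.sin(th),52-128*np.cos(th)])+lead*np.array([np.cos(th),-np.sin(th)])
        d=k-c; print(th,(Rj[:2,:2].T@d).round(1),"turn",round(th+np.arctan2(Rj[1,1],Rj[0,1]),3))
E
python3 -c "
from st import *
arc(9,[.66,.6,.54,.48,.42,.36,.3,.24,.18])
o=ctrl.get_obs(); tips(toj(o['eef_pos'])*1000); knob()"
```

```text
t 9.83 jig mm [-112.3  -54.8   47.7] yaw y -9.17 tilt [ 0. -0. -1.] F jig [-1.5  0.3  0.1] open 0.4 grip 0.4
0.66 [ 0.1 -0.2] turn -0.007
0.6 [1.  7.5] turn -0.067
0.54 [ 2.2 15.1] turn -0.127
0.48 [ 4.  22.6] turn -0.187
0.42 [ 6.2 30. ] turn -0.247
0.36 [ 8.8 37.2] turn -0.307
0.3 [11.8 44.3] turn -0.367
0.24 [15.3 51.1] turn -0.427
0.18 [19.2 57.8] turn -0.487
blob 255 lowest z 59.1 xy there [-104.6  -37. ] top 149.2
blob 156 lowest z 75.1 xy there [-88.5 -62.8] top 150.0
dark pts 91 [-114.5  -48.2   90.3] [-83.7 -30.7  98.6] [-132.7  -76.2   72.1]
bar pts 6 [-237.2  -32.7   63.4]
```

Now there is contact: force -1.5 N and 0.4 N on the pads. I'll swing the bar in.

Request:
move_arm([
  [[0.4, 0.5, 4, 0, -0.03], [0.4, 1.2, 9, 0, -0.08], [0.4, 2.0, 14, 0, -0.12], [0.4, 3.1, 19, 0, -0.16], [0.4, 4.4, 24, 0, -0.2], [0.4, 6.2, 30, 0, -0.247], [0.4, 8.0, 35, 0, -0.29], [0.4, 9.8, 39.5, 0, -0.325], [0.4, 11.8, 44.3, 0, -0.367], [0.4, 15.3, 51.1, 0, -0.427]],
])

```text
time_s: 10.77
eef_pos: [0.5659, -0.0432, 0.0477]
eef_rot: [-0.0, 0.606, 0.796, -0.0]
wrist_force: [-0.7, 0.2, 0.2]
opening: 0.397
grasp_force: 0.2
```

```bash
python3 -c "
from st import *
arc(9,[.24,.18,.12,.08,.04,0,-.02,-.04])
p=knob()"
```

```text
t 10.77 jig mm [-62.9 -74.3  47.7] yaw y 15.41 tilt [-0. -0. -1.] F jig [-0.5  0.6  0.2] open 0.397 grip 0.2
0.24 [-0.1  0.2] turn 0.002
0.18 [0.7 7.9] turn -0.058
0.12 [ 1.9 15.5] turn -0.118
0.08 [ 2.9 20.5] turn -0.158
0.04 [ 4.2 25.5] turn -0.198
0 [ 5.7 30.4] turn -0.238
-0.02 [ 6.5 32.9] turn -0.258
-0.04 [ 7.3 35.3] turn -0.278
dark pts 91 [-66.9 -71.   91.8] [-28.9 -58.3  98.7] [-83.2 -86.1  72.3]
bar pts 4 [-237.7  -30.9   65.8]
```

Knob follows. I'll push over the ball to the stop.

Request:
move_arm([
  [[0.4, 0.4, 4, 0, -0.03], [0.4, 0.7, 8, 0, -0.058], [0.4, 1.3, 12, 0, -0.09], [0.4, 1.9, 15.5, 0, -0.118], [0.4, 2.4, 18, 0, -0.138], [0.4, 2.9, 20.5, 0, -0.158], [0.4, 3.5, 23, 0, -0.178], [0.4, 4.2, 25.5, 0, -0.198], [0.4, 5, 28, 0, -0.218], [0.4, 5.4, 29.5, 0, -0.23]],
])

```text
time_s: 11.65
eef_pos: [0.5933, -0.03, 0.0477]
eef_rot: [0.0, 0.511, 0.86, 0.0]
wrist_force: [-5.2, -2.6, 1.0]
opening: 0.401
grasp_force: 3.1
```

```bash
python3 -c "
from st import *
arc(9,[.04,0,-.02,-.04])
p=knob()"
```

```text
t 11.65 jig mm [-32.5 -76.1  47.7] yaw y 28.56 tilt [ 0. -0. -1.] F jig [-5.8  0.3  1. ] open 0.401 grip 3.1
0.04 [-0.2 -4.6] turn 0.032
0 [0.1 0.5] turn -0.008
-0.02 [0.3 3.1] turn -0.028
-0.04 [0.6 5.6] turn -0.048
dark pts 40 [-41.4 -69.1  90. ] [-33.9 -64.2  98.6] [-51.9 -76.3  73.3]
bar pts 5 [-235.6  -32.2   66.9]
```

Force is 5.8 N. I'll press on gently until the stop shows up as a rise in force.

Request:
move_arm([
  [[0.4, 0, 0.5, 0, 0], [0.4, 0, 1, 0, 0], [0.4, 0, 1.5, 0, 0], [0.4, 0, 2, 0, 0], [0.4, 0, 2.5, 0, 0], [0.4, 0, 3, 0, 0], [0.4, 0, 3, 0, 0], [0.4, 0, 3, 0, 0], [0.4, 0, 3, 0, 0], [0.4, 0, 3, 0, 0]],
])

```text
time_s: 12.53
eef_pos: [0.5933, -0.03, 0.0473]
eef_rot: [-0.002, 0.512, 0.859, -0.002]
wrist_force: [-10.5, -5.0, 5.6]
opening: 0.4
grasp_force: 5.9
```

```bash
python3 st.py
```

```text
t 12.53 jig mm [-32.5 -76.   47.3] yaw y 28.46 tilt [-0.005 -0.002 -1.   ] F jig [-11.6   0.7   5.6] open 0.4 grip 5.9
```

Request:
move_arm([
  [[0.4, 0, 1, 0, 0], [0.4, 0, 2, 0, 0], [0.4, 0, 3, 0, 0], [0.4, 0, 3, 0, 0], [0.4, 0, 3, 0, 0], [0.4, 0, 3, 0, 0], [0.4, 0, 3, 0, 0], [0.4, 0, 3, 0, 0], [0.4, 0, 3, 0, 0], [0.4, 0, 3, 0, 0]],
])

```text
time_s: 13.37
eef_pos: [0.5934, -0.0299, 0.0471]
eef_rot: [-0.004, 0.511, 0.859, -0.004]
wrist_force: [-19.3, -11.6, 11.9]
opening: 0.405
grasp_force: 11.3
```

```bash
python3 st.py
```

```text
t 13.37 jig mm [-32.4 -76.   47.1] yaw y 28.48 tilt [-0.01  -0.003 -1.   ] F jig [-22.5  -0.8  11.9] open 0.405 grip 11.3
```

Request:
move_arm([
  [[0.4, 0, -4, 0, 0], [0.4, 0, -9, 0, 0], [0.4, 0, -14, 0, 0], [0.4, 0, -14, 0, 0], [0.4, 0, -14, -20, 0], [0.4, 0, -14, -50, 0], [0.4, 0, -14, -90, 0], [0.5, 0, -14, -120, 1.0], [0.5, 0, -14, -120, 1.0], [0.5, 0, -14, -120, 1.0]],
])

```text
time_s: 14.2
eef_pos: [0.5883, -0.0341, 0.1711]
eef_rot: [0.003, 0.665, 0.747, 0.002]
wrist_force: [-0.5, -0.8, 0.3]
opening: 0.5
grasp_force: 0.0
```

```bash
python3 -c "
from st import *
o,R=st();p=knob()
t,d=camera('top'); cv2.imwrite('pics/crop8.png',cv2.resize(cv2.hconcat([p[150:250,290:390],t[170:270,250:350]]),(800,400),interpolation=2))
o=tips(toj(o['eef_pos'])*1000)"
```

```text
t 14.2 jig mm [-38.9 -77.2 171.1] yaw y 6.65 tilt [ 0.007 -0.001 -1.   ] F jig [-0.8 -0.4  0.3] open 0.5 grip 0.0
dark pts 52 [-37.6 -73.8  90.9] [-32.2 -67.2  97.8] [-47.1 -82.8  73.6]
bar pts 7 [-237.3  -31.7   63.7]
blob 121 lowest z 55.6 xy there [-36.2 -62.1] top 100.0
```

View pics/crop8.png

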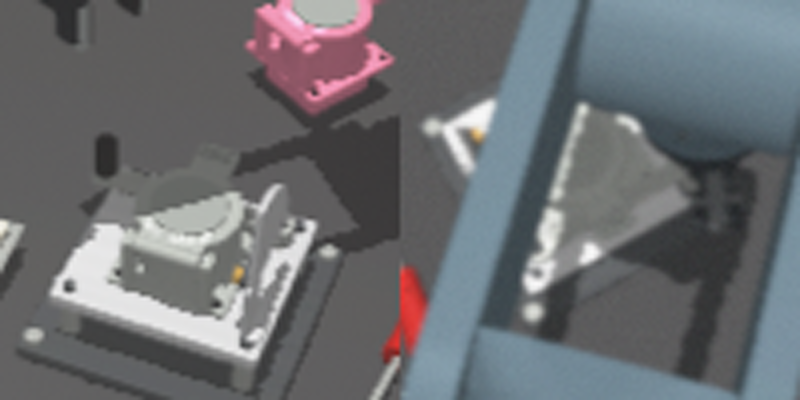

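The keeper is shut: the knob is at about (-41,-76), and the bar stayed there after pressing against a hard stop at 22 N. Next is the tab.

Request:
move_arm([
  [[0.6, 66, -43, 0, 1.18], [0.6, 66, -43, 0, 1.18], [0.6, 66, -43, 0, 1.18], [0.6, 66, -43, 0, 1.18], [0.6, 66, -43, 0, 1.18], [0.6, 66, -43, 0, 1.18], [0.6, 66, -43, 0, 1.18], [0.6, 66, -43, 0, 1.18], [0.6, 66, -43, 0, 1.18], [0.6, 66, -43, 0, 1.18]],
])

```text
time_s: 15.18
eef_pos: [0.5348, 0.0266, 0.1669]
eef_rot: [-0.0, 0.968, 0.253, -0.0]
wrist_force: [-0.3, -0.8, 0.2]
opening: 0.594
grasp_force: 0.0
```

```bash
python3 - <<'E'
from st import *
go(-54,0,110)
D=np.load("pics/D.npy");J=toj(cloud("top",D))*1000;J[...,2]-=1.5
def tab(J,n):
    m=(J[...,2]>88)&(J[...,2]<110)&(J[...,0]<-38)&(J[...,0]>-75)&(abs(J[...,1])<25)
    q=J[m]; print(n,m.sum(),"tab min",q.min(0).round(1),"max",q.max(0).round(1),"med",np.median(q,0).round(1))
tab(J,"top first")
m=(J[...,2]>99)&(J[...,2]<112)&(J[...,0]>-30)&(J[...,0]<35)&(abs(J[...,1])<40); print("lid ctr",J[m].mean(0).round(1))
p,d=camera("scene"); S=toj(cloud("scene",d))*1000; tab(S,"scene now"); np.save("pics/S.npy",S)
print("collar-lid top z scene:",np.median(S[(S[...,2]>95)&(S[...,2]<108)&(abs(S[...,0])<20)&(abs(S[...,1])<20)],0).round(1))
c=toj(ctrl.get_obs()["eef_pos"])*1000
m=(np.hypot(S[...,0]-c[0],S[...,1]-c[1])<70)&(S[...,2]>165)&(S[...,2]<260)&(p.max(2)<130)
n,l=cv2.connectedComponents(m.astype(np.uint8))
for k in range(1,n):
    q=S[l==k]
    if len(q)>8: i=q[:,2]<q[:,2].min()+12; print(len(q),q[:,2].min().round(1),q[i].min(0).round(1),q[i].max(0).round(1))
E
```

```text
t 15.18 jig mm [-56.2   1.8 166.9] yaw y -60.72 tilt [-0.001  0.    -1.   ] F jig [-0.7 -0.5  0.2] open 0.594 grip 0.0
tool shift mm [ 2.2  1.8 56.9] turn -3.138
top first 100 tab min [-61.6 -14.4  98.5] max [-38.1  13.4 105.2] med [-49.9  -0.8 101.9]
lid ctr [ 2.000e+00 -1.000e-01  1.035e+02]
scene now 69 tab min [-63.5 -13.2  96.8] max [-38.   14.7 104.9] med [-49.2   1.6 101.2]
collar-lid top z scene: [  1.1  -0.  104. ]
193 198.7 [-66.6 -33.8 198.7] [-42.9 -22.7 209.9]
171 200.1 [-59.   28.8 200.1] [-44.5  40.8 211.7]
```

Request:
move_arm([
  [[0.6, 1, 1, 20, 0], [0.6, 2, 2, 40, 0], [0.6, 2, 2, 60, 0], [0.6, 2, 2, 75, 0], [0.6, 2, 2, 85, 0], [0.6, 2, 2, 95, 0], [0.6, 2, 2, 102, 0], [0.6, 2, 2, 110, 0], [0.6, 2, 2, 110, 0], [0.6, 2, 2, 110, 0]],
])

```text
time_s: 16.07
eef_pos: [0.5379, 0.0256, 0.0576]
eef_rot: [-0.0, 0.967, 0.254, -0.0]
wrist_force: [-0.6, -0.7, 0.3]
opening: 0.599
grasp_force: 0.0
```

```bash
python3 st.py -54 0 57
```

```text
t 16.07 jig mm [-54.   -0.6  57.6] yaw y -60.59 tilt [-0.  0. -1.] F jig [-0.9 -0.4  0.3] open 0.599 grip 0.0
tool shift mm [ 0.  -0.6  0.6] turn -3.135
```

Request:
move_arm([
  [[0.4, 0, -0.6, 0, 0.006], [0.4, 0, -0.6, 0, 0.006], [0.2, 0, -0.6, 0, 0.006], [0.2, 0, -0.6, 0, 0.006], [0.2, 0, -0.6, 0, 0.006], [0.2, 0, -0.6, 0, 0.006], [0.2, 0, -0.6, 0, 0.006], [0.2, 0, -0.6, 0, 0.006], [0.2, 0, -0.6, 0, 0.006], [0.2, 0, -0.6, 0, 0.006]],
])

```text
time_s: 16.9
eef_pos: [0.5381, 0.026, 0.0583]
eef_rot: [0.0, 0.968, 0.251, 0.001]
wrist_force: [-1.6, 0.2, 6.1]
opening: 0.306
grasp_force: 59.0
```

```bash
cat >> st.py <<'E'
def lidang():
    o=ctrl.get_obs(); W=toj(o["eef_pos"])*1000; return W
def lift(c0,r,z0,angs):
    o,R=st(); c=toj(o["eef_pos"])*1000
    for a in angs: print(a,"tool dx",round(40-r*np.cos(a)-c[0],1),"tool dz",round(-(z0+r*np.sin(a)-c[2]),1))
E
python3 - <<'E'
from st import *
lift(0,94,57.6,[.1*i for i in range(9)])
p,d=camera("scene"); S=toj(cloud("scene",d))*1000
m=(S[...,0]>-75)&(S[...,0]<-30)&(abs(S[...,1])<45)&(S[...,2]>72)&(S[...,2]<125)&(p.max(2)<120)&(d>0)
n,l=cv2.connectedComponents(m.astype(np.uint8))
for k in range(1,n):
    q=S[l==k]
    if len(q)>8: print(len(q),q.min(0).round(1),q.max(0).round(1))
E
```

```text
t 16.9 jig mm [-53.6  -0.3  58.3] yaw y -60.96 tilt [ 0.001 -0.    -1.   ] F jig [-1.3  1.   6.1] open 0.306 grip 59.0
0.0 tool dx -0.4 tool dz 0.7
0.1 tool dx 0.0 tool dz -8.7
0.2 tool dx 1.4 tool dz -18.0
0.30000000000000004 tool dx 3.8 tool dz -27.1
0.4 tool dx 7.0 tool dz -35.9
0.5 tool dx 11.1 tool dz -44.3
0.6000000000000001 tool dx 16.0 tool dz -52.4
0.7000000000000001 tool dx 21.7 tool dz -59.8
0.8 tool dx 28.1 tool dz -66.7
183 [-63.5 -27.   88.6] [-30.2  27.5 124.9]
```

Request:
move_arm([
  [[0.2, 0, 0, -4, 0], [0.2, 0, 0, -8.7, 0], [0.2, 0.6, 0, -13.4, 0], [0.2, 1.4, 0, -18, 0], [0.2, 2.5, 0, -22.6, 0], [0.2, 3.8, 0, -27.1, 0], [0.2, 5.3, 0, -31.5, 0], [0.2, 7, 0, -35.9, 0], [0.2, 9, 0, -40.1, 0], [0.2, 11.1, 0, -44.3, 0]],
])

```text
time_s: 17.78
eef_pos: [0.5471, 0.0319, 0.1021]
eef_rot: [-0.0, 0.968, 0.251, -0.0]
wrist_force: [-2.4, -1.9, -7.9]
opening: 0.305
grasp_force: 59.5
```

```bash
cat >> st.py <<'E'
def lidfit(n=4):
    ds=[];
    for i in range(n): p,d=camera("scene"); ds.append(d)
    S=toj(cloud("scene",np.median(ds,0)))*1000
    z=S[...,2]; m=(S[...,0]>-25)&(S[...,0]<32)&(abs(S[...,1])<24)&(z>100)&(z<175)&(p.mean(2)>90)&(np.ptp(p.astype(int),axis=2)<25)
    q=S[m]
    for i in range(6):
        c=q.mean(0); nrm=np.linalg.svd(q-c,full_matrices=False)[2][2]; nrm*=np.sign(nrm[2]); r=(q-c)@nrm; k=abs(r)<max(2.5*1.5*np.median(abs(r)),1); q=q[k]
    print("lid fit n",len(q),"c",c.round(1),"normal",nrm.round(3),"angle",np.arctan2(nrm[0],nrm[2]).round(4),"res",r.std().round(2),"dist of hinge below plane",((np.array([40,0,98])-c)@nrm).round(1))
    return p,S
E
python3 - <<'E'
from st import *
st(); p,S=lidfit()
m=(abs(S[...,2]-58)<2.5)&(abs(S[...,0])<42)&(abs(S[...,1])<42); print("flange pts",m.sum(),np.median(S[m],0).round(1))
E
```

```text
t 17.78 jig mm [-42.8   0.4 102.1] yaw y -60.96 tilt [-0.001  0.    -1.   ] F jig [-3.  -0.4 -7.9] open 0.305 grip 59.5
lid fit n 408 c [  4.5   0.4 123.7] normal [0.416 0.002 0.909] angle 0.4293 res 1.07 dist of hinge below plane -8.6
flange pts 54 [-13.1  32.   59.6]
```

```bash
cat >> st.py <<'E'
def profile(S):
    for x in range(-64,60,6):
        m=(abs(S[...,0]-x)<3)&(abs(S[...,1])<20)&(S[...,2]>50)&(S[...,2]<190); 
        if m.sum(): q=S[m]; print(x,m.sum(),np.percentile(q[:,2],[5,25,50,75,95]).round(1))
E
python3 - <<'E'
from st import *
p,S=lidfit(2); profile(S); np.save("pics/Slift.npy",S)
print("shut:"); profile(toj(cloud("scene",np.load("pics/scene0.npy")))*1000)
E
```

```text
lid fit n 403 c [  4.3   0.5 123.6] normal [0.414 0.003 0.91 ] angle 0.4269 res 1.23 dist of hinge below plane -8.5
-64 1 [53.5 53.5 53.5 53.5 53.5]
-58 3 [146.3 146.5 146.7 146.9 147.1]
-52 25 [143.9 145.8 146.4 154.7 179. ]
-46 26 [142.5 143.1 144.5 157.3 177.1]
-40 26 [140.  140.8 141.8 143.9 167.3]
-34 87 [135.6 138.6 145.3 163.5 182.1]
-28 49 [134.8 136.5 143.4 173.8 186.7]
-22 29 [132.6 133.9 134.8 135.5 136.2]
-16 39 [129.9 132.1 132.8 134.  135.9]
-10 31 [128.1 129.2 130.3 131.3 132.6]
-4 38 [125.1 126.9 127.7 128.9 130.1]
2 37 [122.2 123.9 124.7 125.4 127.3]
8 37 [120.9 121.6 122.  123.8 124.4]
14 39 [118.1 118.7 119.9 120.8 122.3]
20 42 [ 91.2 115.3 116.6 117.5 118.9]
26 102 [ 62.3  70.8  80.9 112.4 116. ]
32 81 [ 61.9  64.1  80.1 110.7 112.2]
38 109 [ 50.9  59.4  63.5 107.1 109.5]
44 42 [ 50.6  51.4  52.3 103.  107. ]
50 25 [50.9 51.5 52.  52.6 53.2]
56 28 [50.7 51.3 51.9 52.4 53.1]
shut:
-64 8 [ 62.9  65.2  65.8  74.9 100.5]
-58 16 [ 90.6 100.9 102.1 102.6 104. ]
-52 17 [ 99.3 101.  102.1 102.8 103.4]
-46 15 [ 98.7 101.1 102.2 103.  103.5]
-40 18 [ 99.3 100.6 101.3 102.8 103.5]
-34 20 [ 99.6 101.3 102.  102.8 103.9]
-28 17 [101.2 102.5 103.8 104.5 105.4]
-22 27 [101.4 102.6 103.6 104.5 105.6]
-16 22 [102.1 103.7 104.4 104.8 106.2]
-10 26 [102.3 103.2 103.8 104.3 106.1]
-4 25 [102.3 103.3 104.5 104.8 105.4]
2 25 [100.4 102.8 103.7 104.9 105.7]
8 26 [102.1 103.4 104.6 105.4 106.3]
14 27 [101.3 103.3 104.1 104.8 105.9]
20 29 [101.7 102.8 103.8 104.4 106.2]
26 62 [ 57.6  62.8  87.7 102.5 105.1]
32 84 [ 56.2  58.7  69.2 101.4 103.6]
38 61 [ 51.   57.   59.6 102.5 104.6]
44 78 [ 51.3  55.   96.7 101.5 104. ]
50 32 [50.2 50.9 51.9 52.6 54.8]
56 21 [50.2 51.1 51.8 52.6 53.1]
```

The hinge side of the socket has risen about 4 mm, because grip friction resists the tab pivoting between the pads. I'll lift past the mark and come back down, so that the same friction presses the socket into its seat.

Request:
move_arm([
  [[0.2, 2.4, 0, -4, 0], [0.2, 4.9, 0, -8, 0], [0.2, 7.7, 0, -11.8, 0], [0.2, 10.6, 0, -15.5, 0], [0.2, 13.7, 0, -19, 0], [0.2, 17, 0, -22.3, 0], [0.2, 19.8, 0, -25, 0], [0.2, 22.7, 0, -27.4, 0], [0.2, 25.6, 0, -29.7, 0], [0.2, 25.6, 0, -29.7, 0]],
])

```text
time_s: 18.92
eef_pos: [0.5702, 0.0443, 0.1323]
eef_rot: [-0.0, 0.968, 0.251, 0.0]
wrist_force: [-3.0, -1.4, -7.8]
opening: 0.305
grasp_force: 60.7
```

```bash
cat >> st.py <<'E'
def flange(S):
    for y0,y1 in((-41,-35),(35,41)):
      for x0,x1 in((-20,0),(0,20),(20,40)):
        m=(S[...,0]>x0)&(S[...,0]<x1)&(S[...,1]>y0)&(S[...,1]<y1)&(S[...,2]>54.5)&(S[...,2]<70); print((x0,y0),m.sum(),np.median(S[m][:,2]).round(1) if m.any() else None,end="; ")
    print()
E
python3 - <<'E'
from st import *
st(); p,S=lidfit(3); flange(S); flange(toj(cloud("scene",np.load("pics/scene0.npy")))*1000)
E
```

```text
t 18.92 jig mm [-1.660e+01  1.000e-01  1.323e+02] yaw y -60.97 tilt [ 0.001  0.    -1.   ] F jig [-3.3  0.2 -7.8] open 0.305 grip 60.7
lid fit n 501 c [  8.1   0.3 142.2] normal [0.724 0.005 0.689] angle 0.8102 res 1.27 dist of hinge below plane -7.3
(-20, -41) 0 None; (0, -41) 1 63.0; (20, -41) 12 63.1; (-20, 35) 9 59.9; (0, 35) 5 60.9; (20, 35) 14 62.6; 
(-20, -41) 1 59.9; (0, -41) 0 None; (20, -41) 8 57.7; (-20, 35) 8 57.4; (0, 35) 6 57.7; (20, 35) 13 58.2;
```

Request:
move_arm([
  [[0.2, -1, 0, 1, 0], [0.2, -2, 0, 2, 0], [0.2, -3, 0, 2.8, 0], [0.2, -4, 0, 3.6, 0], [0.2, -5, 0, 4.4, 0], [0.2, -6, 0, 5.3, 0], [0.2, -7, 0, 6.1, 0], [0.2, -8, 0, 6.9, 0], [0.2, -8.6, 0, 7.4, 0], [0.2, -8.6, 0, 7.4, 0]],
])

```text
time_s: 19.9
eef_pos: [0.5642, 0.0403, 0.1256]
eef_rot: [0.0, 0.968, 0.25, 0.003]
wrist_force: [4.5, 4.9, -1.9]
opening: 0.305
grasp_force: 64.0
```

```bash
python3 - <<'E'
from st import *
st(); p,S=lidfit(4); flange(S)
E
```

```text
t 19.9 jig mm [-23.8  -0.5 125.6] yaw y -60.99 tilt [ 0.005  0.001 -1.   ] F jig [ 6.3  2.1 -1.9] open 0.305 grip 64.0
lid fit n 493 c [6.600e+00 1.000e-01 1.362e+02] normal [0.658 0.002 0.753] angle 0.7183 res 1.18 dist of hinge below plane -6.8
(-20, -41) 0 None; (0, -41) 1 63.0; (20, -41) 13 62.4; (-20, 35) 13 60.5; (0, 35) 5 61.7; (20, 35) 16 62.5;
```

Request:
move_arm([
  [[0.2, 0.6, 0, 0.6, 0], [0.2, 1.2, 0, 1.3, 0], [0.2, 1.8, 0, 2, 0], [0.2, 2.4, 0, 2.7, 0], [0.2, 3, 0, 3.4, 0], [0.2, 3.5, 0, 4, 0], [0.2, 4, 0, 4.5, 0], [0.2, 4.4, 0, 5, 0], [0.2, 4.4, 0, 5, 0], [0.2, 4.4, 0, 5, 0]],
])

```text
time_s: 20.93
eef_pos: [0.5676, 0.042, 0.1205]
eef_rot: [0.0, 0.968, 0.251, 0.002]
wrist_force: [4.3, 3.4, 0.0]
opening: 0.303
grasp_force: 64.1
```

```bash
python3 - <<'E'
from st import *
st(); p,S=lidfit(4); flange(S)
E
```

```text
t 20.93 jig mm [-20.   -0.6 120.5] yaw y -60.98 tilt [ 0.004  0.    -1.   ] F jig [5.4 0.9 0. ] open 0.303 grip 64.1
lid fit n 454 c [  8.7   0.2 132.5] normal [0.653 0.004 0.757] angle 0.712 res 1.1 dist of hinge below plane -5.7
(-20, -41) 1 57.2; (0, -41) 0 None; (20, -41) 11 57.6; (-20, 35) 10 58.3; (0, 35) 5 58.0; (20, 35) 15 58.1;
```

It is seated again, with the flange back at 58 mm, and the lid is at 0.71 rad. The pointer is at about 0.80, so I'll raise the lid about 0.09 rad while pressing along the lid towards its hinge.

Request:
move_arm([
  [[0.2, 1, 0, 0.8, 0], [0.2, 2, 0, 1.5, 0], [0.2, 3, 0, 0.7, 0], [0.2, 4, 0, -0.2, 0], [0.2, 5, 0, -1.2, 0], [0.2, 6, 0, -2.2, 0], [0.2, 7, 0, -3.2, 0], [0.2, 8, 0, -4.4, 0], [0.2, 8, 0, -4.4, 0], [0.2, 8, 0, -4.4, 0]],
])

```text
time_s: 21.97
eef_pos: [0.5697, 0.0432, 0.1234]
eef_rot: [0.001, 0.968, 0.251, -0.004]
wrist_force: [-10.6, -5.9, 6.8]
opening: 0.302
grasp_force: 63.8
```

```bash
python3 - <<'E'
from st import *
st(); p,S=lidfit(4); flange(S)
E
```

```text
t 21.97 jig mm [-17.7  -0.6 123.4] yaw y -60.94 tilt [-0.008 -0.005 -1.   ] F jig [-12.1  -0.1   6.8] open 0.302 grip 63.8
lid fit n 473 c [8.100e+00 1.000e-01 1.362e+02] normal [0.688 0.003 0.725] angle 0.7594 res 1.08 dist of hinge below plane -5.8
(-20, -41) 1 58.9; (0, -41) 0 None; (20, -41) 9 57.8; (-20, 35) 9 57.8; (0, 35) 5 57.6; (20, 35) 15 57.9;
```

Request:
move_arm([
  [[0.2, 0.4, 0, -0.5, 0], [0.2, 0.8, 0, -1, 0], [0.2, 1.2, 0, -1.5, 0], [0.2, 1.6, 0, -2, 0], [0.2, 2, 0, -2.5, 0], [0.2, 2.2, 0, -3, 0], [0.2, 2.2, 0, -3, 0], [0.2, 2.2, 0, -3, 0], [0.2, 2.2, 0, -3, 0], [0.2, 2.2, 0, -3, 0]],
])

```text
time_s: 23.0
eef_pos: [0.5712, 0.0442, 0.1251]
eef_rot: [0.001, 0.968, 0.251, -0.005]
wrist_force: [-7.2, -6.1, -0.6]
opening: 0.305
grasp_force: 62.2
```

```bash
python3 - <<'E'
from st import *
st(); p,S=lidfit(6); flange(S)
S0=toj(cloud("scene",np.load("pics/scene0.npy")))*1000
q=S0[(np.hypot(S0[...,0],S0[...,1])<28)&(S0[...,2]>98)&(S0[...,2]<110)]; c=q.mean(0); n=np.linalg.svd(q-c,full_matrices=False)[2][2]; n*=np.sign(n[2]); print("shut lid fit angle",np.arctan2(n[0],n[2]))
# top camera view of lid and pointer, if visible
T=[camera("top") for _ in range(4)]; J=toj(cloud("top",np.median([d for _,d in T],0)))*1000; J[...,2]-=1.5
m=(J[...,1]>46)&(J[...,1]<66)&(J[...,2]>75)&(J[...,2]<165)&(abs(J[...,0])<60); print("quadrant px visible from top",m.sum())
m=(np.abs(J[...,1])<30)&(J[...,2]>110)&(J[...,2]<170)&(J[...,0]>-25)&(J[...,0]<35); print("lid px top",m.sum())
cv2.imwrite("pics/fin.png",cv2.resize(cv2.hconcat([T[0][0][165:265,250:350],p[150:250,290:390]]),(800,400),interpolation=2))
E
```

```text
t 23.0 jig mm [-15.8  -0.4 125.1] yaw y -60.94 tilt [-0.009 -0.004 -1.   ] F jig [-9.2 -1.9 -0.6] open 0.305 grip 62.2
lid fit n 474 c [ 8.600e+00 -1.000e-01  1.377e+02] normal [0.704 0.002 0.71 ] angle 0.7806 res 0.92 dist of hinge below plane -6.2
(-20, -41) 1 57.6; (0, -41) 0 None; (20, -41) 9 57.8; (-20, 35) 9 57.9; (0, 35) 5 57.3; (20, 35) 15 57.8; 
shut lid fit angle 0.008067884195201672
quadrant px visible from top 9
lid px top 0
```

View pics/fin.png

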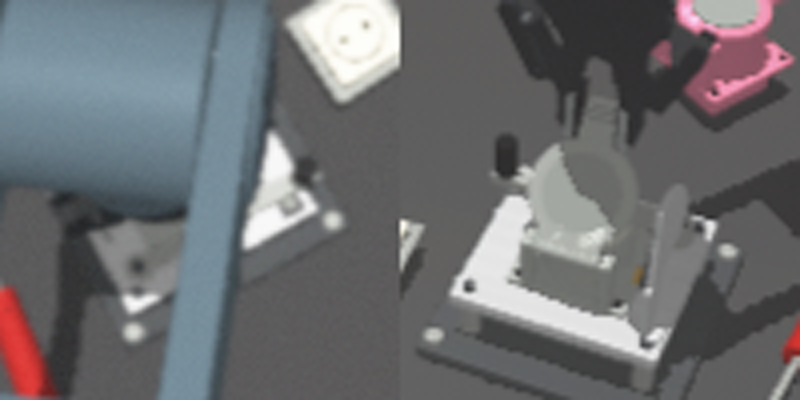

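```bash
python3 - <<'E'
from h import *
from scipy.stats import theilslopes
from scipy.optimize import least_squares
D=np.load("pics/D.npy");J=toj(cloud("top",D))*1000;J[...,2]-=1.5
# quadrant calibration: silhouette top-edge points on y 57.5..60
m=(J[...,1]>57.4)&(J[...,1]<60)&(J[...,2]>110)&(J[...,0]<40)&(J[...,0]>-20); x,_,z=J[m].T
c=least_squares(lambda a:np.hypot(x-a[0],z-a[1])-62,[40,98],loss="soft_l1").x; print("quadrant centre",c.round(2),len(x))
for lo,hi in((51.8,54.6),(52.3,54),(51.4,55)):
    m=(J[...,1]>lo)&(J[...,1]<hi)&(J[...,2]>106)&(J[...,2]<138.8)&(J[...,0]<37)&(J[...,0]>4); x,_,z=J[m].T
    s=theilslopes(z,x); f=least_squares(lambda a:(x-c[0])*np.sin(a[0])+(z-c[1])*np.cos(a[0])-3.5,[.7],loss="soft_l1").x
    print(len(x),"slope ang",np.arctan(-s[0]).round(3),np.arctan(-np.array(s[2:])).round(3),"hinge-constrained",f)
E
```

```text
quadrant centre [40.26 98.4 ] 29
13 slope ang 0.809 [0.849 0.774] hinge-constrained [0.82033521]
7 slope ang 0.803 [0.865 0.682] hinge-constrained [0.81982011]
15 slope ang 0.812 [0.849 0.778] hinge-constrained [0.82145047]
```

Request:
move_arm([
  [[0.2, 0.5, 0, -0.5, 0], [0.2, 1, 0, -1, 0], [0.2, 1.5, 0, -1.6, 0], [0.2, 2, 0, -2.2, 0], [0.2, 2.4, 0, -2.6, 0], [0.2, 2.6, 0, -2.9, 0], [0.2, 2.6, 0, -2.9, 0], [0.2, 2.6, 0, -2.9, 0], [0.2, 2.6, 0, -2.9, 0], [0.2, 2.6, 0, -2.9, 0]],
])

```text
time_s: 24.33
eef_pos: [0.5732, 0.0458, 0.1269]
eef_rot: [0.001, 0.968, 0.251, -0.005]
wrist_force: [-5.0, -5.3, -7.7]
opening: 0.303
grasp_force: 61.2
```

```bash
python3 - <<'E'
from st import *
st(); p,S=lidfit(8); flange(S); knob()
E
```

```text
t 24.33 jig mm [-1.340e+01 -1.000e-01  1.269e+02] yaw y -60.95 tilt [-0.01  -0.004 -1.   ] F jig [-6.9 -2.2 -7.7] open 0.303 grip 61.2
lid fit n 452 c [  9.6   0.  140.1] normal [ 0.72  -0.     0.694] angle 0.8038 res 0.77 dist of hinge below plane -7.3
(-20, -41) 2 59.0; (0, -41) 0 None; (20, -41) 9 57.9; (-20, 35) 9 58.6; (0, 35) 4 58.1; (20, 35) 15 58.5; 
dark pts 53 [-36.5 -73.8  90.2] [-31.9 -67.3  97.8] [-50.3 -81.6  72.8]
bar pts 18 [-38.5 -63.7  66.2]
```

Request:
move_arm([
  [[0.2, 0.3, 0, 0.4, 0], [0.2, 0.6, 0, 0.8, 0], [0.2, 0.9, 0, 1.1, 0], [0.2, 1.2, 0, 1.4, 0], [0.2, 1.5, 0, 1.7, 0], [0.2, 1.8, 0, 2, 0], [0.2, 1.8, 0, 2, 0], [0.2, 1.8, 0, 2, 0], [0.2, 1.8, 0, 2, 0], [0.2, 1.8, 0, 2, 0]],
])

```text
time_s: 25.62
eef_pos: [0.5733, 0.0457, 0.1262]
eef_rot: [0.001, 0.968, 0.251, -0.007]
wrist_force: [-14.6, -8.4, 6.0]
opening: 0.308
grasp_force: 62.6
```

```bash
python3 - <<'E'
from st import *
st(); p,S=lidfit(10); flange(S); st()
E
```

```text
t 25.62 jig mm [-13.3  -0.2 126.2] yaw y -60.94 tilt [-0.013 -0.006 -1.   ] F jig [-16.9  -0.3   6. ] open 0.308 grip 62.6
lid fit n 450 c [  9.2  -0.  140.3] normal [ 0.717 -0.001  0.698] angle 0.7988 res 0.75 dist of hinge below plane -7.4
(-20, -41) 2 58.3; (0, -41) 0 None; (20, -41) 9 57.6; (-20, 35) 9 58.2; (0, 35) 6 58.0; (20, 35) 13 57.8; 
t 26.12 jig mm [-13.3  -0.2 126.2] yaw y -60.94 tilt [-0.013 -0.006 -1.   ] F jig [-18.    0.1   7.4] open 0.306 grip 62.6
```

```bash
python3 - <<'E'
from st import *
p,S=lidfit(6)
a=.8
for rlo,rhi,w in((10,70,24),(14,64,20),(20,70,14)):
    r=-(S[...,0]-40)*np.cos(a)+(S[...,2]-98)*np.sin(a); n=(S[...,0]-40)*np.sin(a)+(S[...,2]-98)*np.cos(a)
    m=(r>rlo)&(r<rhi)&(abs(S[...,1])<w)&(n>2)&(n<11); q=S[m]
    for i in range(4):
        c=np.median(q,0); c=q.mean(0); nr=np.linalg.svd(q-c,full_matrices=False)[2][2]; nr*=np.sign(nr[2]); e=(q-c)@nr; q=q[abs(e)<2.5]
    print(len(q),np.arctan2(nr[0],nr[2]).round(4),"hinge dist",((np.array([40,0,98])-c)@nr).round(2))
    for k in range(rlo,rhi,10): mm=m&(r>=k)&(r<k+10); print(k,np.median(n[mm]).round(2),end=" ")
    print()
E
```

```text
lid fit n 457 c [  9.    0.  140.4] normal [0.716 0.002 0.698] angle 0.798 res 0.9 dist of hinge below plane -7.4
422 0.8243 hinge dist -6.21
10 6.0 20 7.04 30 7.2 40 7.6 50 7.84 60 7.09 
301 0.8288 hinge dist -6.23
14 6.71 24 7.13 34 7.44 44 7.83 54 7.7 
212 0.8121 hinge dist -6.91
20 7.11 30 7.12 40 7.77 50 7.84 60 7.19
```

```bash
python3 -c "
from bench import order
print(order.hand_in())"
```

```text
the job is handed in; nothing more can be done
None
```

I handed the job in with the keeper bar shut and the gripper still holding the lid at about 0.82 rad, against a pointer measured at about 0.81 rad (each ±0.015). The socket is seated now, but its hinge side rose about 5 mm while I was lifting the lid and I had to press it back down.

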